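# Make up two labware kits from the bench stock

### The arm

A 6-joint arm with a two-finger parallel gripper is mounted at the origin on a cart in front of the work surface, level with it; the furniture and walls round the work are solid. World frame = base frame: x ahead of the robot, y to its left, z up, the work surface at z = 0. Lengths are in m, angles in rad, forces in N, time in s.
With the tool pointing down it reaches from about 0.325 to 0.9 m from the base axis. Payload 3.5 kg.
Tool frame: the origin (TCP) lies on the centre line of the jaws, within the pads' length; the fingertips stand 17 mm ahead of it and the grasp point (between the pads) lies 2 mm behind it; z points along the fingers, y is the line along which they close (so a half turn about z gives the same grasp; the last joint's range is limited). The gripper opens to 85 mm and grips with 20 to 120 N. Pads are 22 mm wide; open, the fingers measure 114 mm over their backs; the gripper's body (76 mm by 85 mm) begins 54 mm behind the grasp point. The pads swing forward as they close: fully open they stand 13 mm farther back than shut.
Start: joints at [-1.332, 0.276, -0.026, 1.268, 0, 1.467], TCP at [0.209, -0.589, 0.248] pointing down, gripper open.
Joint ranges: [-3.12, 3.12], [-0.85, 1.88], [-1.08, 1.24], [-1.95, 2.15], [-1.57, 1.53], [-3.14, 3.14]. Speed limits (rad/s): [2.57, 2.57, 3.14, 3.14, 3.14, 3.14].

### API

Orientations are given as a rotation vector (axis times angle).
In Python, from station import r, vision gives the robot as it stands.
- The arm moves only by the tool servo_tool, never from a script. Its argument "moves" is a list of rows, each a list of 3 entries, a list of its own where there are three numbers: the shift along the tool's x, y, z normalised to -1 to 1, where 1 is 0.4 m, then the turn, a rotation vector about the tool's x, y, z normalised to -1 to 1, where 1 is 180 degrees, then the opening, from 0 (shut) to 1 (fully open). A call has 1 to 20 rows; each row shifts and turns the commanded pose from where the row before left it, along the tool's axes as they then stand; what a row does not reach is not made up. A row lasts 1/10 s, in which the tool goes at most 50 mm and 8.59 degrees, less where a joint would pass 70% of its speed; a pose out of reach is approached as far as the arm can. A call with a number of a shift or a turn outside -1 to 1 is refused whole. A call with a gripper value outside its range is refused whole. The fingers move at their own pace and stop on an object; "force" is the grip in N (left out, the last holds). Time passes only in rows, so rows that do not move let the fingers close. It gives the time, the measured TCP pose, the force, the opening and the grip force at its end, in the units of the state.
- r.get_obs(): the state, without advancing time (a new reading comes with each control period).
- vision.read_camera(name): name is "side" or "top"; returns a dict with "img" (400x640x3 uint8, red, green, blue), "fx", "fy", "cx", "cy" (pixels), "R" (3x3) and "t" (3): a world point X has camera coordinates R X + t. Camera axes: x right, y down, z forward; pixel columns grow to the right and rows downward; lengths in m; the calibration is good to about 2 mm. A picture is of the moment at which its call begins. There is no depth.
- r.finish_job(): hands the job in; it is judged then, once.
The state is a dict: "t": time; "q": joint angles; "joint_velocities": joint speeds; "joint_efforts": joint torques, N m; "tool_pos": TCP position; "ee_rot": TCP orientation; "contact_force": force on the tool from outside, world axes, zero at the start; "wrist_torque": the same for the moment, N m; "width": opening from 0.0 (shut) to 1.0 (fully open); "grip_force": force on a finger pad.
Only numpy, scipy, OpenCV 4.12 (cv2) and the standard library are available. Lean on these libraries where they do the work, as an engineer would, in place of code of your own. Each camera call takes 0.05 s, during which the arm holds its last target. There are 200 camera calls.

### The job

Make up the two kits from the stock on the bench: the three-well tray gets one of the lidded tins, the crucible and the smaller beaker, and the two-well tray gets the other tin and the larger rubber stopper. Stand each thing upright, fully down in a well of its own (any well of its tray), setting it down gently and not dropping it. Leave the larger beaker and the smaller stopper standing where they are.

Things in the scene. Friction and masses are not known exactly. Their poses are not given: they have to be found in the camera images.
- three_well_tray: Grey flat tray fixed to the table, 90 mm wide (its x), 248 mm long (its y), 14 mm thick, with three equal round wells in a row along its y and a low wire grip reaching 17 mm beyond each end. Origin: centre of the underside; z up. Well centres: x = 0, y = -80, 0 and +80 mm; each well is 68 mm across, 8 mm deep, its floor 6 mm above the table.
- two_well_tray: Grey flat tray fixed to the table, 90 mm wide (its x), 168 mm long (its y), 14 mm thick, with two equal round wells in a row along its y and a low wire grip reaching 17 mm beyond each end. Origin: centre of the underside; z up. Well centres: x = 0, y = -40 and +40 mm; each well is 68 mm across, 8 mm deep, its floor 6 mm above the table.
- tin_a: One of two identical round aluminium tins with the lid on, 52 mm across, 28 mm high, about 35 g. Origin: centre of the underside; z up when it stands.
- tin_b: The other of the two identical round aluminium tins with the lid on, 52 mm across, 28 mm high, about 35 g. Origin: centre of the underside; z up when it stands.
- crucible: White porcelain crucible, open on top, widening from 27 mm across at the foot to 41 mm at the rim, 33 mm high, about 28 g; hold it at the rim. Origin: centre of the underside; z up when it stands.
- small_beaker: The smaller of the two glass beakers, upright and open on top, 46 mm across (49 over the lip), 59 mm high, about 50 g. Origin: centre of the underside; z up when it stands.
- large_beaker: The larger of the two glass beakers, 54 mm across (58 over the lip), 71 mm high, about 68 g; it stays where it is. Origin: centre of the underside; z up when it stands.
- large_stopper: The larger of the two rubber stoppers, standing on its wide end, 31 mm across, 28 mm high, about 14 g. Origin: centre of the underside; z up when it stands.
- small_stopper: The smaller of the two rubber stoppers, standing on its wide end, 25 mm across, 23 mm high, about 14 g; it stays where it is. Origin: centre of the underside; z up when it stands.
Things that resemble listed ones, but are neither listed nor needed, are in the scene too. What is shaped like the small_beaker but orange is not meant. Leave any orange look-alike of the tin_b alone.

How it is judged:
At the end, for the whole second after the job is handed in: Kits complete, each thing within 20 mm of its own well's centre (both tray axes), underside 3 to 9.5 mm above the table, tilted under 0.12 rad, at rest, released, over 50 mm from others in its tray; large beaker and small stopper upright, moved under 20 mm ((((y of tin_a in the frame of three_well_tray between -0.1 and -0.06 m or y of tin_a in the frame of three_well_tray between -0.02 and 0.02 m or y of tin_a in the frame of three_well_tray between 0.06 and 0.1 m) and x of tin_a in the frame of three_well_tray between -0.02 and 0.02 m and z of tin_a in the frame of three_well_tray between 0.003 and 0.0095 m and (y of tin_b in the frame of two_well_tray between -0.06 and -0.02 m or y of tin_b in the frame of two_well_tray between 0.02 and 0.06 m) and x of tin_b in the frame of two_well_tray between -0.02 and 0.02 m and z of tin_b in the frame of two_well_tray between 0.003 and 0.0095 m and horizontal distance between tin_a and crucible above 0.05 m and horizontal distance between tin_a and small_beaker above 0.05 m and horizontal distance between tin_b and large_stopper above 0.05 m) or ((y of tin_b in the frame of three_well_tray between -0.1 and -0.06 m or y of tin_b in the frame of three_well_tray between -0.02 and 0.02 m or y of tin_b in the frame of three_well_tray between 0.06 and 0.1 m) and x of tin_b in the frame of three_well_tray between -0.02 and 0.02 m and z of tin_b in the frame of three_well_tray between 0.003 and 0.0095 m and (y of tin_a in the frame of two_well_tray between -0.06 and -0.02 m or y of tin_a in the frame of two_well_tray between 0.02 and 0.06 m) and x of tin_a in the frame of two_well_tray between -0.02 and 0.02 m and z of tin_a in the frame of two_well_tray between 0.003 and 0.0095 m and horizontal distance between tin_b and crucible above 0.05 m and horizontal distance between tin_b and small_beaker above 0.05 m and horizontal distance between tin_a and large_stopper above 0.05 m)) and (y of crucible in the frame of three_well_tray between -0.1 and -0.06 m or y of crucible in the frame of three_well_tray between -0.02 and 0.02 m or y of crucible in the frame of three_well_tray between 0.06 and 0.1 m) and x of crucible in the frame of three_well_tray between -0.02 and 0.02 m and z of crucible in the frame of three_well_tray between 0.003 and 0.0095 m and (y of small_beaker in the frame of three_well_tray between -0.1 and -0.06 m or y of small_beaker in the frame of three_well_tray between -0.02 and 0.02 m or y of small_beaker in the frame of three_well_tray between 0.06 and 0.1 m) and x of small_beaker in the frame of three_well_tray between -0.02 and 0.02 m and z of small_beaker in the frame of three_well_tray between 0.003 and 0.0095 m and (y of large_stopper in the frame of two_well_tray between -0.06 and -0.02 m or y of large_stopper in the frame of two_well_tray between 0.02 and 0.06 m) and x of large_stopper in the frame of two_well_tray between -0.02 and 0.02 m and z of large_stopper in the frame of two_well_tray between 0.003 and 0.0095 m and horizontal distance between crucible and small_beaker above 0.05 m and angle between each of tin_a, tin_b, crucible, small_beaker, large_stopper, large_beaker, small_stopper's own z axis and vertical below 0.12 rad and linear speed of each of tin_a, tin_b, crucible, small_beaker, large_stopper below 0.02 m/s and contact force between each of tin_a, tin_b, crucible, small_beaker, large_stopper and the fingers below 0.1 N and distance of each of large_beaker, small_stopper from where it was at the start of the episode below 0.02 m); the robot touches nothing.
It fails at once if a thing of the kits is dropped or thrown (moves faster than 0.7 m/s out of the fingers) ((linear speed of tin_a above 0.7 m/s and contact force between tin_a and the fingers below 0.01 N) or (linear speed of tin_b above 0.7 m/s and contact force between tin_b and the fingers below 0.01 N) or (linear speed of crucible above 0.7 m/s and contact force between crucible and the fingers below 0.01 N) or (linear speed of small_beaker above 0.7 m/s and contact force between small_beaker and the fingers below 0.01 N) or (linear speed of large_stopper above 0.7 m/s and contact force between large_stopper and the fingers below 0.01 N)).
It fails at once if the large beaker or the small stopper is moved by 20 mm or more (distance of any of large_beaker, small_stopper from where it was at the start of the episode above 0.02 m).
It also fails if it takes over 112 s, if anything falls off the work surface, if the arm or the gripper's body presses on something with over 40 N, if the wrist force passes 120 N, or if a joint passes its speed limit or range.

## Working session

There is one attempt and no reset: what is moved stays moved. The work goes in short steps, Python scripts to look and compute and a tool call to move; the robot and the scene stay as the last step left them, time stands still between calls to the robot, and variables do not carry over. Pictures are saved under pics/ and viewed, at most 14 in all, crops included, and the job is handed in when it is done.

Besides the shell and the picture viewer there is one more tool, called as name(argument=value, ...), one argument or row to a line, values as JSON. servo_tool: Moves the arm, as the interface text tells. Its arguments: {"type":"object","properties":{"moves":{"type":"array"},"force":{"type":"number"}},"required":["moves"]}

```bash
mkdir -p pics
python3 - <<'E'
from station import r, vision
import cv2, numpy as np, pickle
o=r.get_obs(); print({k:np.round(v,3).tolist() for k,v in o.items()})
for n in ("top","side"):
    d=vision.read_camera(n); pickle.dump(d,open(n+".pkl","wb"))
    cv2.imwrite(f"pics/{n}0.png",cv2.cvtColor(d["img"],cv2.COLOR_RGB2BGR))
    print(n,d["fx"],d["fy"],d["cx"],d["cy"],np.round(d["R"],3).tolist(),np.round(-d["R"].T@d["t"],3))
E
```

```text
{'t': 0.0, 'q': [-1.332, 0.277, -0.028, 1.268, -0.0, 1.467], 'joint_velocities': [-0.002, -0.001, 0.0, 0.001, -0.0, 0.0], 'joint_efforts': [0.0, -44.551, 29.52, 0.016, 0.0, -0.0], 'tool_pos': [0.209, -0.588, 0.247], 'ee_rot': [-3.094, -0.534, 0.0], 'contact_force': [-0.643, -0.598, 0.329], 'wrist_torque': [-0.042, 0.038, -0.066], 'grip_force': 0.0, 'width': 1.001}
top 508.60817523339455 508.60817523339455 319.53809589608414 201.2541798190828 [[-0.026, -1.0, -0.005], [-0.994, 0.026, -0.11], [0.11, 0.002, -0.994]] [ 0.486 -0.029  1.078]
side 394.24489692505597 394.24489692505597 310.8713137156055 201.2371805575325 [[0.977, -0.212, -0.002], [-0.091, -0.411, -0.907], [0.192, 0.887, -0.421]] [ 0.416 -0.767  0.393]
```

View pics/top0.png

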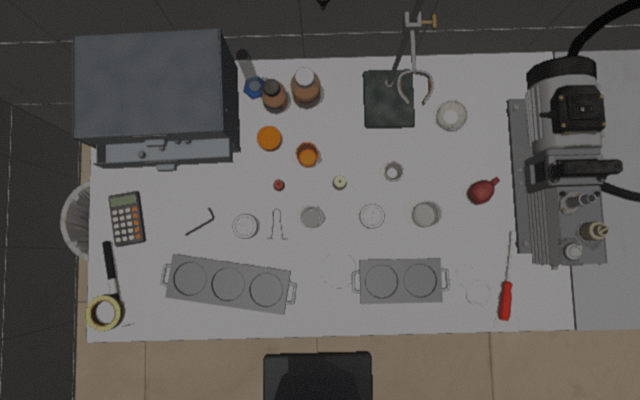

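View pics/side0.png

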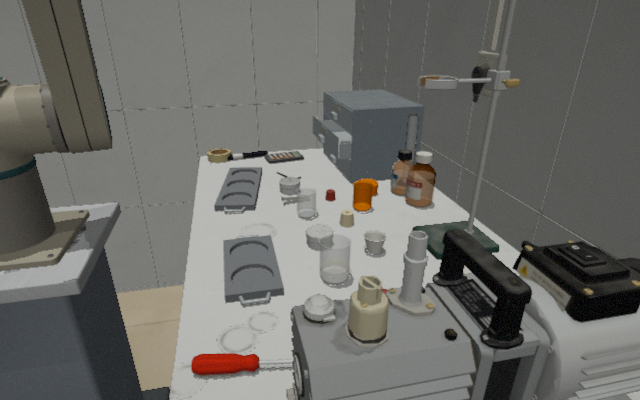

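The top view shows tins at about (245,226) and (372,216), beakers at (313,217) and (426,214), the crucible near (393,171), and stoppers at (340,182) and (279,185). The orange look-alikes are at (269,138) and (307,155). The trays are at (228,284) and (400,281). I'll zoom in to get accurate outlines.

```bash
cat > h.py <<'E'
import numpy as np, cv2, pickle
from station import r, vision
def grab(n,save=None):
    d=vision.read_camera(n); pickle.dump(d,open(n+".pkl","wb")); return d
def load(n): return pickle.load(open(n+".pkl","rb"))
def back(d,u,v,z):
    c=-d["R"].T@d["t"]; w=d["R"].T@np.array([(u-d["cx"])/d["fx"],(v-d["cy"])/d["fy"],1])
    return c+w*(z-c[2])/w[2]
def proj(d,X):
    p=d["R"]@np.asarray(X)+d["t"]; return np.array([p[0]/p[2]*d["fx"]+d["cx"],p[1]/p[2]*d["fy"]+d["cy"]])
def crop(d,u0,u1,v0,v1,s,name):
    im=cv2.cvtColor(d["img"],cv2.COLOR_RGB2BGR)[v0:v1,u0:u1]
    im=cv2.convertScaleAbs(cv2.resize(im,None,fx=s,fy=s,interpolation=cv2.INTER_CUBIC),alpha=1.2)
    for u in range(u0//20*20+20,u1,20): cv2.line(im,((u-u0)*s,0),((u-u0)*s,6),(0,0,255),1); cv2.putText(im,str(u),((u-u0)*s-8,16),0,.35,(0,0,255))
    for v in range(v0//20*20+20,v1,20): cv2.line(im,(0,(v-v0)*s),(6,(v-v0)*s),(0,0,255),1); cv2.putText(im,str(v),(8,(v-v0)*s+4),0,.35,(0,0,255))
    cv2.imwrite("pics/"+name,im)
E
python3 - <<'E'
from h import *
crop(load("top"),220,460,125,255,3,"t1.png")
crop(load("top"),150,460,245,320,2,"t2.png")
crop(load("side"),200,400,150,300,4,"s1.png")
d=load("top")
for n,u,v,z in [("tinL",245,226,.028),("tinR",372,216,.028),("sb",313,217,.03),("lb",426,214,.035),("cruc",393,171,.02),("st",340,182,.028),("st2",279,185,.023),("t3",228,284,.014),("t2",400,281,.014)]: print(n,back(d,u,v,z).round(3))
E
```

```text
tinL [0.555 0.128 0.028]
tinR [ 0.569 -0.135  0.028]
sb [ 0.57  -0.013  0.03 ]
lb [ 0.57  -0.245  0.035]
cruc [ 0.664 -0.183  0.02 ]
st [ 0.642 -0.071  0.028]
st2 [0.64  0.057 0.023]
t3 [0.437 0.167 0.014]
t2 [ 0.434 -0.189  0.014]
```

View pics/t1.png

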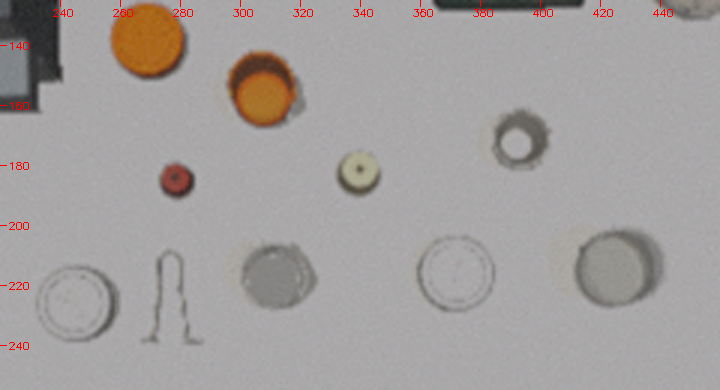

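View pics/t2.png

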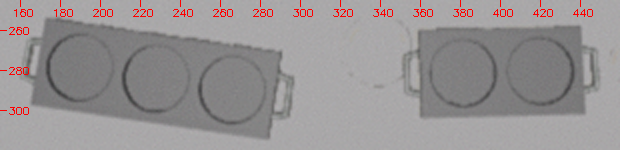

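View pics/s1.png

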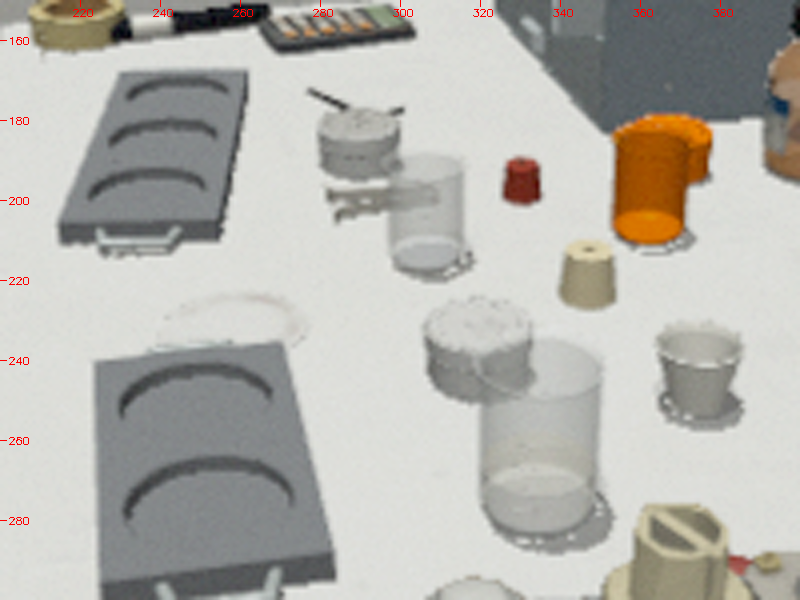

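The crops show lids at (245,226) and (372,216). The small beaker is at (312,217) with its spout toward -y. The crucible rim is near (393,171). The cream stopper at (340,182) is the larger one and the red one the smaller. Wells are at (190,278.5), (227.7,284) and (266,290) for tray 3, and (381.5,281) and (420,280.5) for tray 2. Next I'll turn these into positions with checks, and triangulate the clamp prong near the crucible.

Run:
```python
from h import *
T,S=load("top"),load("side")
w=[back(T,*p,.014)[:2] for p in [(190,278.5),(227.7,284),(266,290),(381.5,281),(420,280.5)]]
print("wells",np.round(w,3).tolist(),[np.linalg.norm(w[i]-w[i+1]).round(4) for i in (0,1,3)])
def tri(a,b):
    A=[];B=[]
    for d,(u,v) in((T,a),(S,b)):
        P=np.c_[d["R"],d["t"]]; x=(u-d["cx"])/d["fx"];y=(v-d["cy"])/d["fy"]
        for q in(P[0]-x*P[2],P[1]-y*P[2]): A.append(q[:3]);B.append(-q[3])
    return np.linalg.lstsq(A,B,rcond=None)[0].round(3)
print("prong",tri((403,102),(420,80)),tri((425,103),(420,80)))
# overlay models
def circ(im,d,c,z,rad,s,o,col):
    a=np.linspace(0,2*np.pi,60)
    p=np.array([proj(d,[c[0]+rad*np.cos(t),c[1]+rad*np.sin(t),z]) for t in a])
    cv2.polylines(im,[np.int32((p-o)*s)],True,col,1)
objs={"tinL":(.555,.128,[(0,.026),(.028,.026)]),"tinR":(.569,-.135,[(0,.026),(.028,.026)]),"sb":(.570,-.013,[(0,.023),(.059,.0245)]),"cr":(.664,-.183,[(0,.0135),(.033,.0205)]),"ls":(.642,-.071,[(0,.0155),(.028,.0125)])}
for n,d,(u0,u1,v0,v1),s in(("ot",T,(225,415,155,245),4),("os",S,(270,390,165,265),5)):
    im=cv2.resize(cv2.cvtColor(d["img"],cv2.COLOR_RGB2BGR)[v0:v1,u0:u1],None,fx=s,fy=s,interpolation=cv2.INTER_CUBIC)
    for x,y,cs in objs.values():
        for (z,rad),col in zip(cs,((0,0,255),(0,255,0))): circ(im,d,(x,y),z,rad,s,np.array([u0-.5,v0-.5]),col)
    cv2.imwrite(f"pics/{n}.png",im)
```

```text
wells [[0.45, 0.245], [0.437, 0.167], [0.423, 0.088], [0.435, -0.151], [0.434, -0.23]] [np.float64(0.0792), np.float64(0.0804), np.float64(0.0795)]
prong [ 0.726 -0.163  0.302] [ 0.716 -0.193  0.308]
```

View pics/ot.png

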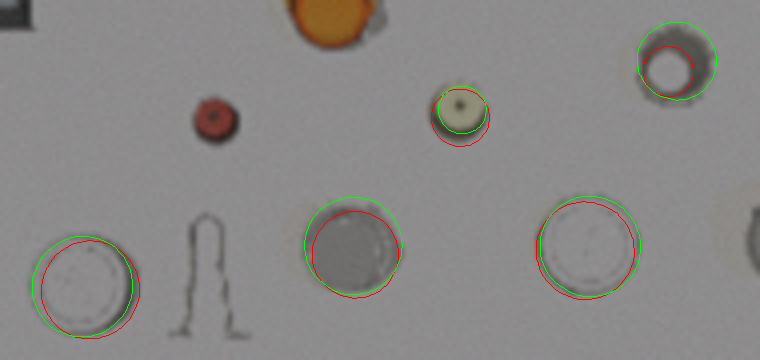

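View pics/os.png

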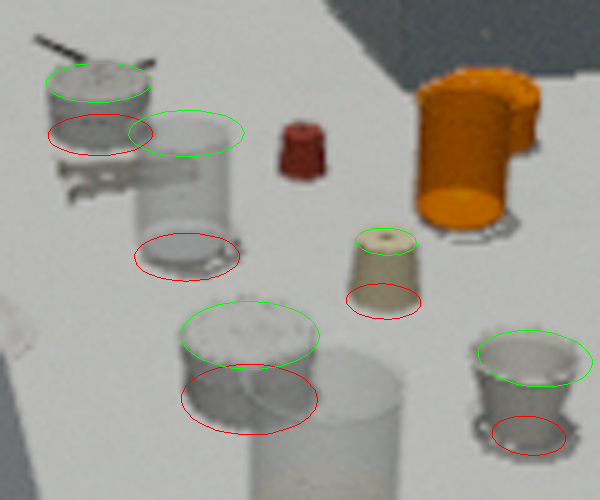

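servo_tool(
  moves=[
    [[0, 0, 0], [0, 0, -0.0435], 1],
    [[0, 0, 0], [0, 0, -0.0435], 1],
    [[0, 0, 0], [0, 0, -0.0435], 1],
    [[0, 0, 0], [0, 0, -0.0435], 1],
    [[0, 0, 0], [0, 0, -0.0435], 1],
    [[0, 0, 0], [0, 0, -0.0435], 1],
    [[0, 0, 0], [0, 0, -0.0435], 1],
    [[0, 0, 0], [0, 0, -0.0435], 1],
    [[0, 0, 0], [0, 0, -0.0435], 1],
    [[0, 0, 0], [0, 0, 0], 1],
  ],
  force=25,
)

```text
t: 1.1
tool_pos: [0.2094, -0.5885, 0.2477]
ee_rot: [-2.22, -2.221, -0.001]
contact_force: [1.0, 0.5, -0.4]
width: 0.999
grip_force: 0.0
```

The models fit to within 1–3 mm. I'm correcting the small beaker to x≈0.568 and the crucible to x≈0.661. The clamp prong is at about (0.72,-0.18,0.305), so I'll tilt the tool back for the crucible. First I'll take the right tin.

servo_tool(
  moves=[
    [[0.072, 0.053, 0], [0, 0, 0], 1],
    [[0.072, 0.053, 0], [0, 0, 0], 1],
    [[0.072, 0.053, 0], [0, 0, 0], 1],
    [[0.072, 0.053, 0], [0, 0, 0], 1],
    [[0.072, 0.053, 0], [0, 0, 0], 1],
    [[0.072, 0.053, 0], [0, 0, 0], 1],
    [[0.072, 0.053, 0], [0, 0, 0], 1],
    [[0.072, 0.053, 0], [0, 0, 0], 1],
    [[0.072, 0.053, 0], [0, 0, 0], 1],
    [[0.072, 0.053, 0], [0, 0, 0], 1],
    [[0.069, 0.062, 0.05], [0, 0, 0], 1],
    [[0.069, 0.062, 0.05], [0, 0, 0], 1],
    [[0.069, 0.062, 0.05], [0, 0, 0], 1],
    [[0.069, 0.062, 0.05], [0, 0, 0], 1],
    [[0.069, 0.062, 0.05], [0, 0, 0], 1],
    [[0.069, 0.062, 0.05], [0, 0, 0], 1],
    [[0, 0, 0], [0, 0, 0], 1],
    [[0, 0, 0], [0, 0, 0], 1],
  ],
)

```text
t: 2.9
tool_pos: [0.5694, -0.1341, 0.1274]
ee_rot: [-2.219, -2.221, 0.002]
contact_force: [-0.5, 0.0, 1.6]
width: 1.002
grip_force: 0.0
```

Run:
```python
from h import *
o=r.get_obs(); print(o["tool_pos"].round(4) if hasattr(o["tool_pos"],'round') else o["tool_pos"],o["q"])
S=grab("side"); grab("top"); crop(S,200,400,100,300,3,"s2.png")
```

```text
[ 0.5694 -0.1341  0.1274] [-3.41582352e-01  2.97194389e-01 -2.67546736e-01  1.00835524e+00
 -4.35142195e-04  1.22864854e+00]
```

View pics/s2.png

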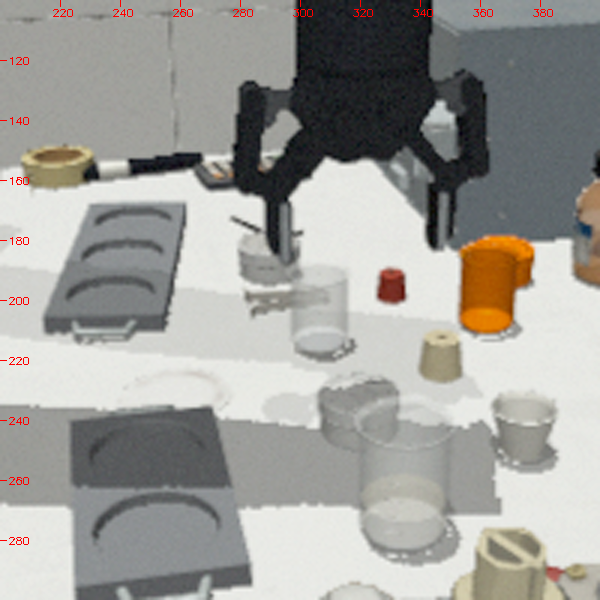

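The side view shows the open gripper over the right tin, with fingertips at about (295,188) and (346,183). I'll check tip height against these.

Run:
```python
from h import *
S=load("side")
for z in (.095,.1,.105,.11,.115,.12,.125): print(z,proj(S,[.569-.048,-.134,z]).round(1),proj(S,[.569+.048,-.134,z]).round(1))
```

```text
0.095 [293.6 201.2] [345.1 196.5]
0.1 [293.5 198.7] [345.1 194. ]
0.105 [293.5 196.1] [345.2 191.5]
0.11 [293.4 193.6] [345.3 189. ]
0.115 [293.4 191. ] [345.4 186.4]
0.12 [293.3 188.4] [345.5 183.9]
0.125 [293.3 185.8] [345.6 181.3]
```

servo_tool(
  moves=[
    [[0, 0, 0.066], [0, 0, 0], 1],
    [[0, 0, 0.066], [0, 0, 0], 1],
    [[0, 0, 0.066], [0, 0, 0], 1],
    [[0, 0, 0.045], [0, 0, 0], 1],
    [[0, 0, 0.022], [0, 0, 0], 0.85],
    [[0, 0, 0], [0, 0, 0], 0.75],
    [[0, 0, 0], [0, 0, 0], 0.65],
    [[0, 0, 0], [0, 0, 0], 0.5],
    [[0, 0, 0], [0, 0, 0], 0.4],
    [[0, 0, 0], [0, 0, 0], 0.4],
    [[0, 0, 0], [0, 0, 0], 0.4],
  ],
  force=25,
)

```text
t: 4.1
tool_pos: [0.5712, -0.1356, 0.024]
ee_rot: [2.218, 2.22, 0.001]
contact_force: [-1.4, -1.1, 6.6]
width: 0.592
grip_force: 26.5
```

servo_tool(
  moves=[
    [[0, 0, -0.03], [0, 0, 0], 0.4],
    [[0, 0, -0.05], [0, 0, 0], 0.4],
    [[0, 0, -0.05], [0, 0, 0], 0.4],
    [[-0.008, -0.0675, 0], [0, 0, 0], 0.4],
    [[-0.008, -0.0675, 0], [0, 0, 0], 0.4],
    [[-0.008, -0.0675, 0], [0, 0, 0], 0.4],
    [[-0.008, -0.0675, 0], [0, 0, 0], 0.4],
    [[-0.008, -0.0675, 0], [0, 0, 0], 0.4],
    [[0, 0, 0], [0, 0, 0], 0.4],
    [[0, 0, 0], [0, 0, 0], 0.4],
    [[0, 0, 0], [0, 0, 0], 0.4],
  ],
)

```text
t: 5.2
tool_pos: [0.4363, -0.1514, 0.075]
ee_rot: [2.219, 2.221, 0.002]
contact_force: [-0.0, 0.1, -0.7]
width: 0.591
grip_force: 26.3
```

servo_tool(
  moves=[
    [[0, 0, 0.04], [0, 0, 0], 0.4],
    [[0, 0, 0.03], [0, 0, 0], 0.4],
    [[0, 0, 0.02], [0, 0, 0], 0.4],
    [[0, 0, 0.01], [0, 0, 0], 0.4],
    [[0, 0, 0.006], [0, 0, 0], 0.4],
    [[0, 0, 0.004], [0, 0, 0], 0.4],
    [[0, 0, 0], [0, 0, 0], 0.4],
    [[0, 0, 0], [0, 0, 0], 0.4],
  ],
)

```text
t: 6.0
tool_pos: [0.4352, -0.1512, 0.0306]
ee_rot: [2.22, 2.222, 0.0]
contact_force: [0.3, 0.4, 0.4]
width: 0.589
grip_force: 26.3
```

Run:
```python
from h import *
S=grab("side"); crop(S,210,310,210,310,6,"s3.png")
```

```text
(no output)
```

View pics/s3.png

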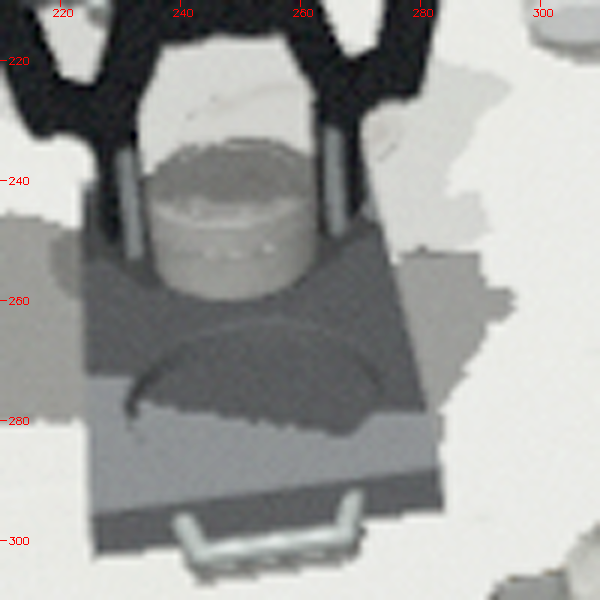

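The tin is held upright over the near well, with its bottom edge near (248,260) and about level with the floor. I'll lower it a little more, feel for contact, then release.

servo_tool(
  moves=[
    [[0, 0, 0.003], [0, 0, 0], 0.4],
    [[0, 0, 0.002], [0, 0, 0], 0.4],
    [[0, 0, 0], [0, 0, 0], 0.4],
    [[0, 0, 0], [0, 0, 0], 0.4],
  ],
)

```text
t: 6.45
tool_pos: [0.4354, -0.1513, 0.0299]
ee_rot: [2.22, 2.222, 0.0]
contact_force: [-4.0, 1.2, 12.8]
width: 0.595
grip_force: 27.3
```

servo_tool(
  moves=[
    [[0, 0, 0], [0, 0, 0], 0.63],
    [[0, 0, 0], [0, 0, 0], 0.67],
    [[0, 0, 0], [0, 0, 0], 0.75],
    [[0, 0, 0], [0, 0, 0], 0.85],
    [[0, 0, -0.025], [0, 0, 0], 0.85],
    [[0, 0, -0.07], [0, 0, 0], 0.85],
    [[0, 0, -0.08], [0, 0, 0], 0.85],
    [[0, 0, -0.05], [0, 0, 0], 0.85],
    [[0.0333, 0.086, 0], [0, 0, 0], 0.85],
    [[0.0333, 0.086, 0], [0, 0, 0], 0.85],
    [[0.0333, 0.086, 0], [0, 0, 0], 0.85],
    [[0.0333, 0.086, 0], [0, 0, 0], 0.85],
    [[0.0333, 0.086, 0], [0, 0, 0], 0.85],
    [[0.0333, 0.086, 0], [0, 0, 0], 0.85],
    [[0, 0, 0], [0, 0, 0], 0.85],
    [[0, 0, 0], [0, 0, 0], 0.85],
  ],
)

```text
t: 8.05
tool_pos: [0.6414, -0.0706, 0.1184]
ee_rot: [-2.219, -2.223, 0.001]
contact_force: [-1.6, -0.7, -0.6]
width: 0.847
grip_force: 0.0
```

servo_tool(
  moves=[
    [[0, 0.004, 0.066], [0, 0, 0], 0.85],
    [[0, 0, 0.066], [0, 0, 0], 0.8],
    [[0, 0, 0.06], [0, 0, 0], 0.7],
    [[0, 0, 0.034], [0, 0, 0], 0.6],
    [[0, 0, 0.01], [0, 0, 0], 0.5],
    [[0, 0, 0], [0, 0, 0], 0.4],
    [[0, 0, 0], [0, 0, 0], 0.3],
    [[0, 0, 0], [0, 0, 0], 0.2],
    [[0, 0, 0], [0, 0, 0], 0.15],
    [[0, 0, 0], [0, 0, 0], 0.15],
    [[0, 0, 0], [0, 0, 0], 0.15],
  ],
  force=25,
)

```text
t: 9.15
tool_pos: [0.6434, -0.071, 0.0246]
ee_rot: [2.22, 2.222, 0.001]
contact_force: [-0.3, -0.8, 2.2]
width: 0.351
grip_force: 25.8
```

servo_tool(
  moves=[
    [[0, 0, -0.03], [0, 0, 0], 0.15],
    [[0, 0, -0.06], [0, 0, 0], 0.15],
    [[0, 0, -0.06], [0, 0, 0], 0.15],
    [[-0.0568, -0.0747, 0], [0, 0, 0], 0.15],
    [[-0.0568, -0.0747, 0], [0, 0, 0], 0.15],
    [[-0.0568, -0.0747, 0], [0, 0, 0], 0.15],
    [[-0.0568, -0.0747, 0], [0, 0, 0], 0.15],
    [[-0.0568, -0.0747, 0], [0, 0, 0], 0.15],
    [[-0.0568, -0.0747, 0], [0, 0, 0], 0.15],
    [[-0.0568, -0.0747, 0], [0, 0, 0], 0.15],
    [[0, 0, 0], [0, 0, 0], 0.15],
    [[0, 0, 0], [0, 0, 0], 0.15],
  ],
)

```text
t: 10.35
tool_pos: [0.4337, -0.2307, 0.0846]
ee_rot: [2.222, 2.22, 0.001]
contact_force: [0.7, 0.1, 0.7]
width: 0.35
grip_force: 25.5
```

Still held. I'll lower to 6.5 mm above pick height, then touch down.

servo_tool(
  moves=[
    [[0, 0, 0.05], [0, 0, 0], 0.15],
    [[0, 0, 0.04], [0, 0, 0], 0.15],
    [[0, 0, 0.025], [0, 0, 0], 0.15],
    [[0, 0, 0.01], [0, 0, 0], 0.15],
    [[0, 0, 0.006], [0, 0, 0], 0.15],
    [[0, 0, 0.003], [0, 0, 0], 0.15],
    [[0, 0, 0], [0, 0, 0], 0.15],
    [[0, 0, 0], [0, 0, 0], 0.15],
  ],
)

```text
t: 11.15
tool_pos: [0.4342, -0.2305, 0.0308]
ee_rot: [2.22, 2.222, 0.0]
contact_force: [-0.3, 0.2, 0.2]
width: 0.351
grip_force: 25.6
```

servo_tool(
  moves=[
    [[0, 0, 0.0025], [0, 0, 0], 0.15],
    [[0, 0, 0.002], [0, 0, 0], 0.15],
    [[0, 0, 0], [0, 0, 0], 0.15],
  ],
)

```text
t: 11.45
tool_pos: [0.4343, -0.2305, 0.0305]
ee_rot: [2.22, 2.222, 0.0]
contact_force: [-4.8, 1.8, 14.1]
width: 0.348
grip_force: 26.9
```

servo_tool(
  moves=[
    [[0, 0, 0], [0, 0, 0], 0.39],
    [[0, 0, 0], [0, 0, 0], 0.45],
    [[0, 0, 0], [0, 0, 0], 0.6],
    [[0, 0, 0], [0, 0, 0], 0.7],
    [[0, 0, -0.03], [0, 0, 0], 0.7],
    [[0, 0, -0.07], [0, 0, 0], 0.7],
    [[0, 0, -0.08], [0, 0, 0], 0.7],
    [[0, 0, -0.08], [0, 0, -0.0454], 0.7],
    [[0, 0, 0], [0, 0, -0.0454], 0.7],
    [[0, 0, 0], [0, 0, -0.0454], 0.7],
    [[0, 0, 0], [0, 0, -0.0454], 0.7],
    [[0, 0, 0], [0, 0, -0.0454], 0.7],
    [[0, 0, 0], [0, 0, -0.0454], 0.7],
    [[0, 0, 0], [0, 0, -0.0454], 0.7],
    [[0, 0, 0], [0, 0, -0.0454], 0.7],
    [[0, 0, 0], [0, 0, -0.0454], 0.7],
    [[0, 0, 0], [0, 0, -0.0454], 0.7],
    [[0, 0, 0], [0, 0, -0.046], 0.7],
    [[0, 0, 0], [0, 0, 0], 0.7],
  ],
)

```text
t: 13.35
tool_pos: [0.4339, -0.2302, 0.1332]
ee_rot: [-0.001, 3.141, -0.0]
contact_force: [0.1, 0.9, -0.1]
width: 0.701
grip_force: 0.0
```

Run:
```python
from h import *
S=grab("side"); crop(S,210,410,200,320,4,"s4.png")
print(r.get_obs()["q"].round(3))
```

```text
[-0.62   0.134 -0.463  0.973  0.    -0.618]
```

View pics/s4.png

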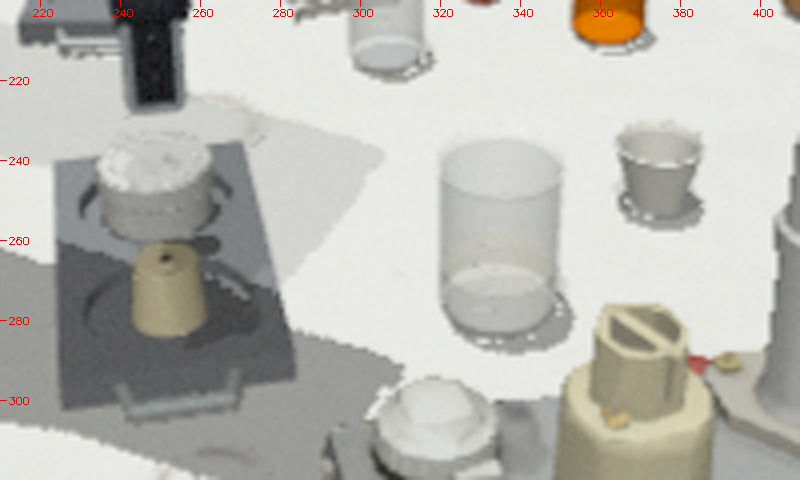

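Tray 2 is filled: the tin and the stopper both stand in their wells, at about (248,258) and (252,283). Next is the crucible, with the tool tilted back 15° for the clamp.

servo_tool(
  moves=[
    [[0, 0, 0], [0, -0.0417, 0], 0.75],
    [[0, 0, 0], [0, -0.0417, 0], 0.75],
    [[-0.0669, 0.0147, 0.0244], [0, 0, 0], 0.75],
    [[-0.0669, 0.0147, 0.0244], [0, 0, 0], 0.75],
    [[-0.0669, 0.0147, 0.0244], [0, 0, 0], 0.75],
    [[-0.0669, 0.0147, 0.0244], [0, 0, 0], 0.75],
    [[-0.0669, 0.0147, 0.0244], [0, 0, 0], 0.75],
    [[-0.0669, 0.0147, 0.0244], [0, 0, 0], 0.75],
    [[-0.0669, 0.0147, 0.0244], [0, 0, 0], 0.75],
    [[-0.0669, 0.0147, 0.0244], [0, 0, 0], 0.75],
    [[0, 0, 0], [0, 0, 0], 0.75],
    [[0, 0, 0], [0, 0, 0], 0.75],
  ],
)

```text
t: 14.6
tool_pos: [0.6607, -0.1826, 0.1124]
ee_rot: [0.0, 2.881, 0.001]
contact_force: [0.3, 0.4, -0.6]
width: 0.746
grip_force: 0.0
```

Run:
```python
from h import *
S=grab("side"); crop(S,280,520,30,280,2,"s5.png")
```

```text
(no output)
```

View pics/s5.png

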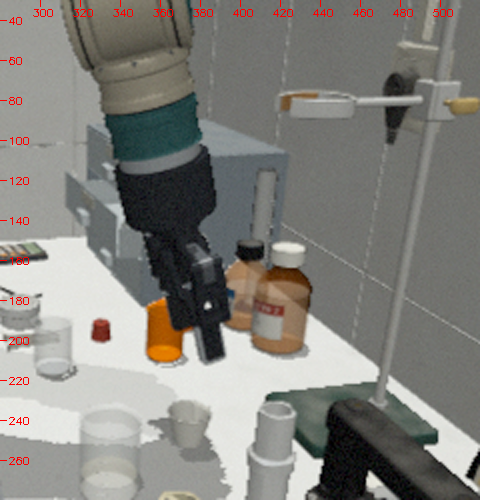

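The tilted tool is well clear of the clamp: wrist edge at about (380,60), prong at (420,80). The crucible is at (375,212). I'll lower and grip the rim.

servo_tool(
  moves=[
    [[0.0152, 0, 0.0568], [0, 0, 0], 0.75],
    [[0.0152, 0, 0.0568], [0, 0, 0], 0.75],
    [[0.0127, 0, 0.0473], [0, 0, 0], 0.75],
    [[0.0076, 0, 0.0284], [0, 0, 0], 0.75],
    [[0, 0, 0], [0, 0, 0], 0.65],
    [[0, 0, 0], [0, 0, 0], 0.58],
    [[0, 0, 0], [0, 0, 0], 0.53],
    [[0, 0, 0], [0, 0, 0], 0.48],
    [[0, 0, 0], [0, 0, 0], 0.42],
    [[0, 0, 0], [0, 0, 0], 0.35],
    [[0, 0, 0], [0, 0, 0], 0.3],
    [[0, 0, 0], [0, 0, 0], 0.3],
  ],
  force=25,
)

```text
t: 15.85
tool_pos: [0.6622, -0.1833, 0.0358]
ee_rot: [-0.002, 2.877, -0.001]
contact_force: [-0.3, 0.3, 7.7]
width: 0.442
grip_force: 25.0
```

servo_tool(
  moves=[
    [[-0.006, 0, -0.024], [0, 0, 0], 0.3],
    [[-0.013, 0, -0.0483], [0, 0, 0], 0.3],
    [[-0.013, 0, -0.0483], [0, 0, 0], 0.3],
    [[-0.013, 0, -0.0483], [0, 0, 0], 0.3],
    [[0, 0, 0], [0, 0, 0], 0.3],
    [[0, 0, 0], [0, 0, 0], 0.3],
  ],
)

```text
t: 16.45
tool_pos: [0.6605, -0.1829, 0.1042]
ee_rot: [-0.001, 2.879, -0.0]
contact_force: [-0.6, 0.8, -0.9]
width: 0.447
grip_force: 25.2
```

Run:
```python
from h import *
S=grab("side"); crop(S,300,440,140,280,4,"s6.png")
```

```text
(no output)
```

View pics/s6.png

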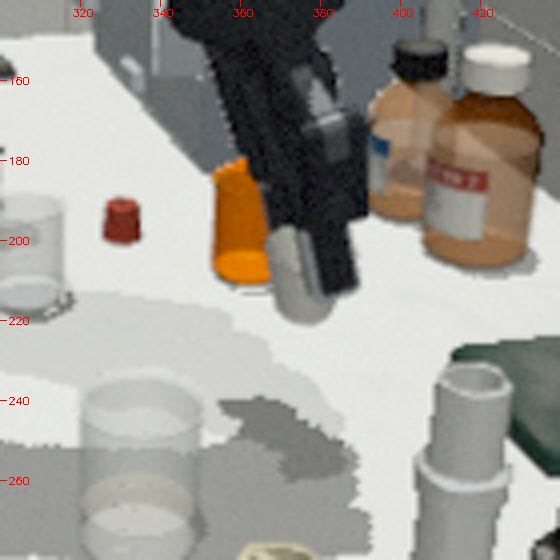

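The crucible is gripped at the rim and hanging upright, foot at about (376,219). I'll carry it at the same tilt, higher over the beaker, to the far well of tray 3.

servo_tool(
  moves=[
    [[0.0287, 0, -0.0379], [0, 0, 0], 0.3],
    [[0.0287, 0, -0.0379], [0, 0, 0], 0.3],
    [[0.0287, 0, -0.0379], [0, 0, 0], 0.3],
    [[0.0333, 0.0892, -0.0089], [0, 0, 0], 0.3],
    [[0.0333, 0.0892, -0.0089], [0, 0, 0], 0.3],
    [[0.0333, 0.0892, -0.0089], [0, 0, 0], 0.3],
    [[0.0333, 0.0892, -0.0089], [0, 0, 0], 0.3],
    [[0.0333, 0.0892, -0.0089], [0, 0, 0], 0.3],
    [[0.0333, 0.0892, -0.0089], [0, 0, 0], 0.3],
    [[0.0333, 0.0892, -0.0089], [0, 0, 0], 0.3],
    [[0.0333, 0.0892, -0.0089], [0, 0, 0], 0.3],
    [[0.0333, 0.0892, -0.0089], [0, 0, 0], 0.3],
    [[0.0333, 0.0892, -0.0089], [0, 0, 0], 0.3],
    [[0.0333, 0.0892, -0.0089], [0, 0, 0], 0.3],
    [[0.0333, 0.0892, -0.0089], [0, 0, 0], 0.3],
    [[0, 0, 0], [0, 0, 0], 0.3],
    [[0, 0, 0], [0, 0, 0], 0.3],
    [[0, 0, 0], [0, 0, 0], 0.3],
  ],
)

```text
t: 18.3
tool_pos: [0.4493, 0.2441, 0.1379]
ee_rot: [-0.0, 2.881, -0.002]
contact_force: [0.8, -0.3, -0.5]
width: 0.442
grip_force: 25.3
```

servo_tool(
  moves=[
    [[0.0154, 0, 0.0574], [0, 0, 0], 0.3],
    [[0.0154, 0, 0.0574], [0, 0, 0], 0.3],
    [[0.0123, 0, 0.0459], [0, 0, 0], 0.3],
    [[0.0092, 0, 0.0344], [0, 0, 0], 0.3],
    [[0.005, 0, 0.0187], [0, 0, 0], 0.3],
    [[0.0042, 0, 0.0157], [0, 0, 0], 0.3],
    [[0, 0, 0], [0, 0, 0], 0.3],
    [[0, 0, 0], [0, 0, 0], 0.3],
  ],
)

```text
t: 19.1
tool_pos: [0.4504, 0.245, 0.0444]
ee_rot: [-0.0, 2.879, 0.001]
contact_force: [0.9, -0.4, -0.4]
width: 0.447
grip_force: 25.3
```

servo_tool(
  moves=[
    [[0.0013, 0, 0.0048], [0, 0, 0], 0.3],
    [[0.0007, 0, 0.0025], [0, 0, 0], 0.3],
    [[0, 0, 0], [0, 0, 0], 0.3],
  ],
)

```text
t: 19.4
tool_pos: [0.4508, 0.2455, 0.0418]
ee_rot: [-0.001, 2.877, 0.001]
contact_force: [-0.7, -0.4, 3.5]
width: 0.45
grip_force: 25.6
```

servo_tool(
  moves=[
    [[0.0004, 0, 0.0014], [0, 0, 0], 0.3],
    [[0, 0, 0], [0, 0, 0], 0.46],
    [[0, 0, 0], [0, 0, 0], 0.48],
    [[0, 0, 0], [0, 0, 0], 0.5],
    [[0, 0, 0], [0, 0, 0], 0.55],
    [[0, 0, 0], [0, 0, 0], 0.62],
    [[0, 0, 0], [0, 0, 0], 0.68],
    [[0, 0, 0], [0, 0, 0], 0.68],
    [[-0.006, 0, -0.024], [0, 0, 0], 0.68],
    [[-0.013, 0, -0.0483], [0, 0, 0], 0.68],
    [[-0.017, 0, -0.064], [0, 0, 0], 0.68],
    [[-0.017, 0, -0.064], [0, 0, 0], 0.68],
    [[0, 0, 0], [0, 0.0417, 0], 0.68],
    [[0, 0, 0], [0, 0.0417, 0], 0.68],
    [[0, 0, 0], [0, 0, 0], 0.68],
  ],
)

```text
t: 20.9
tool_pos: [0.4541, 0.2458, 0.125]
ee_rot: [0.001, 3.138, 0.002]
contact_force: [-0.3, 1.9, -0.2]
width: 0.676
grip_force: 0.0
```

Run:
```python
from h import *
S=grab("side"); crop(S,200,350,150,250,5,"s7.png")
print(r.get_obs()["q"].round(3))
```

```text
[ 0.372  0.181 -0.428  0.959 -0.001  0.372]
```

View pics/s7.png

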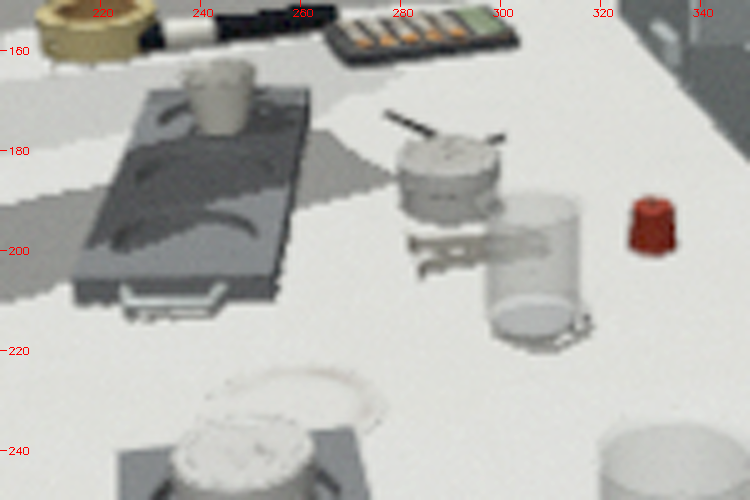

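The crucible stands in the far well at (244,172). Next is the left tin, closing along x.

servo_tool(
  moves=[
    [[0, 0, 0], [0, 0, 0.0454], 0.8],
    [[0, 0, 0], [0, 0, 0.0454], 0.8],
    [[0, 0, 0], [0, 0, 0.0454], 0.8],
    [[0, 0, 0], [0, 0, 0.0454], 0.8],
    [[0, 0, 0], [0, 0, 0.0454], 0.8],
    [[0, 0, 0], [0, 0, 0.0454], 0.8],
    [[0, 0, 0], [0, 0, 0.0454], 0.8],
    [[0, 0, 0], [0, 0, 0.0454], 0.8],
    [[0, 0, 0], [0, 0, 0.0454], 0.8],
    [[0, 0, 0], [0, 0, 0.0454], 0.8],
    [[0, 0, 0], [0, 0, 0.046], 0.8],
    [[-0.0738, 0.0631, 0], [0, 0, 0], 0.8],
    [[-0.0738, 0.0631, 0], [0, 0, 0], 0.8],
    [[-0.0738, 0.0631, 0], [0, 0, 0], 0.8],
    [[-0.0738, 0.0631, 0], [0, 0, 0], 0.8],
    [[0, 0, 0], [0, 0, 0], 0.8],
    [[0, 0, 0], [0, 0, 0], 0.8],
  ],
)

```text
t: 22.65
tool_pos: [0.5494, 0.1266, 0.1229]
ee_rot: [-2.222, -2.221, 0.001]
contact_force: [-0.1, -0.2, 0.5]
width: 0.803
grip_force: 0.0
```

servo_tool(
  moves=[
    [[0.0035, 0.0138, 0.02], [0, 0, 0], 0.85],
    [[0, 0, 0.07], [0, 0, 0], 0.85],
    [[0, 0, 0.07], [0, 0, 0], 0.85],
    [[0, 0, 0.06], [0, 0, 0], 0.85],
    [[0, 0, 0.0335], [0, 0, 0], 0.85],
    [[0, 0, 0], [0, 0, 0], 0.75],
    [[0, 0, 0], [0, 0, 0], 0.65],
    [[0, 0, 0], [0, 0, 0], 0.5],
    [[0, 0, 0], [0, 0, 0], 0.4],
    [[0, 0, 0], [0, 0, 0], 0.4],
    [[0, 0, 0], [0, 0, 0], 0.4],
  ],
  force=25,
)

```text
t: 23.75
tool_pos: [0.557, 0.1286, 0.0228]
ee_rot: [2.22, 2.222, 0.003]
contact_force: [-0.6, -0.4, 3.4]
width: 0.587
grip_force: 26.4
```

servo_tool(
  moves=[
    [[0, 0, -0.03], [0, 0, 0], 0.4],
    [[0, 0, -0.05], [0, 0, 0], 0.4],
    [[0, 0, -0.05], [0, 0, 0], 0.4],
    [[0.0193, -0.06, 0], [0, 0, 0], 0.4],
    [[0.0193, -0.06, 0], [0, 0, 0], 0.4],
    [[0.0193, -0.06, 0], [0, 0, 0], 0.4],
    [[0.0193, -0.06, 0], [0, 0, 0], 0.4],
    [[0.0193, -0.06, 0], [0, 0, 0], 0.4],
    [[0, 0, 0], [0, 0, 0], 0.4],
    [[0, 0, 0], [0, 0, 0], 0.4],
    [[0, 0, 0.05], [0, 0, 0], 0.4],
    [[0, 0, 0.03], [0, 0, 0], 0.4],
    [[0, 0, 0.015], [0, 0, 0], 0.4],
    [[0, 0, 0.008], [0, 0, 0], 0.4],
    [[0, 0, 0.006], [0, 0, 0], 0.4],
    [[0, 0, 0], [0, 0, 0], 0.4],
    [[0, 0, 0], [0, 0, 0], 0.4],
  ],
)

```text
t: 25.45
tool_pos: [0.4364, 0.167, 0.0305]
ee_rot: [2.22, 2.222, 0.001]
contact_force: [0.1, -0.6, 0.5]
width: 0.592
grip_force: 26.2
```

servo_tool(
  moves=[
    [[0, 0, 0.003], [0, 0, 0], 0.4],
    [[0, 0, 0.002], [0, 0, 0], 0.4],
    [[0, 0, 0], [0, 0, 0], 0.4],
  ],
)

```text
t: 25.75
tool_pos: [0.4364, 0.1671, 0.0288]
ee_rot: [2.22, 2.222, 0.001]
contact_force: [-1.2, -0.5, 3.4]
width: 0.592
grip_force: 26.6
```

servo_tool(
  moves=[
    [[0, 0, 0.001], [0, 0, 0], 0.4],
    [[0, 0, 0], [0, 0, 0], 0.63],
    [[0, 0, 0], [0, 0, 0], 0.67],
    [[0, 0, 0], [0, 0, 0], 0.75],
    [[0, 0, 0], [0, 0, 0], 0.85],
    [[0, 0, -0.03], [0, 0, 0], 0.85],
    [[0, 0, -0.07], [0, 0, 0], 0.85],
    [[0, 0, -0.08], [0, 0, 0], 0.85],
    [[0, 0, -0.07], [0, 0, 0], 0.85],
    [[-0.075, 0.0548, 0], [0, 0, 0], 0.85],
    [[-0.075, 0.0548, 0], [0, 0, 0], 0.85],
    [[-0.075, 0.0548, 0], [0, 0, 0], 0.85],
    [[-0.075, 0.0548, 0], [0, 0, 0], 0.85],
    [[-0.075, 0.0548, 0], [0, 0, 0], 0.85],
    [[-0.075, 0.0548, 0], [0, 0, 0], 0.85],
    [[0, 0, 0], [0, 0, 0], 0.85],
    [[0, 0, 0], [0, 0, 0], 0.85],
  ],
)

```text
t: 27.45
tool_pos: [0.568, -0.0136, 0.1283]
ee_rot: [-2.222, -2.221, -0.0]
contact_force: [-0.6, -0.0, 0.3]
width: 0.848
grip_force: 0.0
```

servo_tool(
  moves=[
    [[0, 0, 0.065], [0, 0, 0], 0.85],
    [[0, 0, 0.065], [0, 0, 0], 0.85],
    [[0, 0, 0.06], [0, 0, 0], 0.85],
    [[0, 0, 0.043], [0, 0, 0], 0.85],
    [[0, 0, 0], [0, 0, 0], 0.75],
    [[0, 0, 0], [0, 0, 0], 0.65],
    [[0, 0, 0], [0, 0, 0], 0.58],
    [[0, 0, 0], [0, 0, 0], 0.52],
    [[0, 0, 0], [0, 0, 0], 0.45],
    [[0, 0, 0], [0, 0, 0], 0.38],
    [[0, 0, 0], [0, 0, 0], 0.35],
    [[0, 0, 0], [0, 0, 0], 0.35],
  ],
  force=25,
)

```text
t: 28.65
tool_pos: [0.569, -0.0129, 0.0361]
ee_rot: [2.219, 2.221, 0.003]
contact_force: [-0.4, 0.3, 6.7]
width: 0.522
grip_force: 25.0
```

servo_tool(
  moves=[
    [[0, 0, -0.03], [0, 0, 0], 0.35],
    [[0, 0, -0.06], [0, 0, 0], 0.35],
    [[0, 0, -0.06], [0, 0, 0], 0.35],
    [[0.0505, -0.073, 0], [0, 0, 0], 0.35],
    [[0.0505, -0.073, 0], [0, 0, 0], 0.35],
    [[0.0505, -0.073, 0], [0, 0, 0], 0.35],
    [[0.0505, -0.073, 0], [0, 0, 0], 0.35],
    [[0.0505, -0.073, 0], [0, 0, 0], 0.35],
    [[0, 0, 0], [0, 0, 0], 0.35],
    [[0, 0, 0], [0, 0, 0], 0.35],
    [[0, 0, 0.05], [0, 0, 0], 0.35],
    [[0, 0, 0.045], [0, 0, 0], 0.35],
    [[0, 0, 0.02], [0, 0, 0], 0.35],
    [[0, 0, 0.01], [0, 0, 0], 0.35],
    [[0, 0, 0.006], [0, 0, 0], 0.35],
    [[0, 0, 0], [0, 0, 0], 0.35],
    [[0, 0, 0], [0, 0, 0], 0.35],
  ],
)

```text
t: 30.35
tool_pos: [0.4223, 0.0879, 0.0427]
ee_rot: [2.22, 2.222, 0.001]
contact_force: [-0.1, 0.6, -1.0]
width: 0.522
grip_force: 25.8
```

servo_tool(
  moves=[
    [[0, 0, 0.003], [0, 0, 0], 0.35],
    [[0, 0, 0.002], [0, 0, 0], 0.35],
    [[0, 0, 0], [0, 0, 0], 0.35],
  ],
)

```text
t: 30.65
tool_pos: [0.4227, 0.0881, 0.042]
ee_rot: [2.219, 2.222, 0.002]
contact_force: [-2.7, 0.4, 12.6]
width: 0.528
grip_force: 25.6
```

servo_tool(
  moves=[
    [[0, 0, 0], [0, 0, 0], 0.56],
    [[0, 0, 0], [0, 0, 0], 0.6],
    [[0, 0, 0], [0, 0, 0], 0.68],
    [[0, 0, 0], [0, 0, 0], 0.8],
    [[0, 0, 0], [0, 0, 0], 0.85],
    [[0, 0, -0.03], [0, 0, 0], 0.85],
    [[0, 0, -0.07], [0, 0, 0], 0.85],
    [[0, 0, -0.1], [0, 0, 0], 0.85],
    [[0, 0, -0.1], [0, 0, 0], 0.85],
    [[0, 0, -0.1], [0, 0, 0], 0.85],
    [[-0.06, 0.06, 0], [0, 0, 0], 0.85],
    [[-0.06, 0.06, 0], [0, 0, 0], 0.85],
    [[-0.06, 0.06, 0], [0, 0, 0], 0.85],
    [[-0.06, 0.06, 0], [0, 0, 0], 0.85],
    [[0, 0, 0], [0, 0, 0], 0.85],
    [[0, 0, 0], [0, 0, 0], 0.85],
  ],
)

```text
t: 32.25
tool_pos: [0.5176, -0.0083, 0.1997]
ee_rot: [-2.221, -2.22, 0.001]
contact_force: [-1.1, 0.3, 0.2]
width: 0.85
grip_force: 0.0
```

Run:
```python
from h import *
S=grab("side");T=grab("top")
a=S["img"][150:310,190:400]; b=T["img"][160:320,150:460]
im=np.vstack([cv2.resize(cv2.cvtColor(b,cv2.COLOR_RGB2BGR),(600,300)),cv2.resize(cv2.cvtColor(a,cv2.COLOR_RGB2BGR),(394,300)) if 0 else cv2.copyMakeBorder(cv2.resize(cv2.cvtColor(a,cv2.COLOR_RGB2BGR),(394,300)),0,0,0,206,0)])
cv2.imwrite("pics/fin.png",im)
```

```text
(no output)
```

View pics/fin.png

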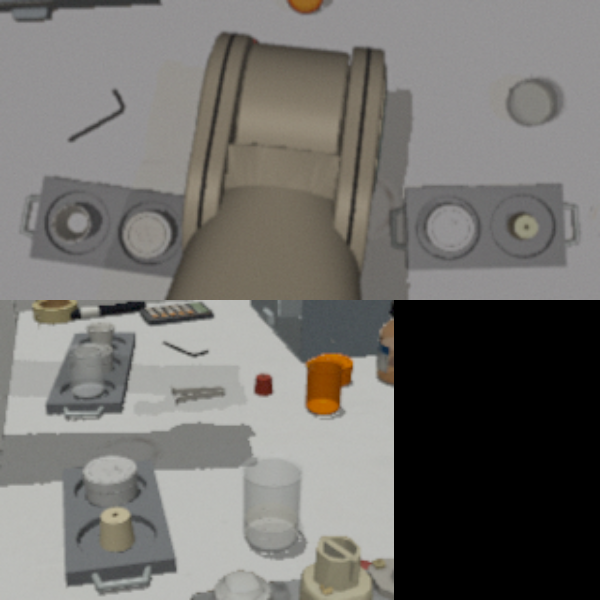

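All five things stand in their own wells. The red stopper and the large beaker haven't moved, and the gripper is clear. I'll hand the job in.

```bash
python3 -c "
from station import r
print(r.finish_job())"
```

```text
the job is handed in; nothing more can be done
None
```

Both kits are made up and handed in at about 32 s: all five things look upright and seated in their own wells in the last pictures, and the large beaker and small stopper are where they started; the hand-in returned no verdict.

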